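# Run a two-cup dose on the coffee grinder

### The arm

A 7-joint arm with a two-finger parallel gripper is mounted at the origin on the work surface. World frame = base frame: x ahead of the robot, y to its left, z up, the work surface at z = 0. Lengths are in mm, angles in rad, forces in N, time in s.
With the tool pointing down it reaches from about 400 to 875 mm from the base axis. Payload 4.4 kg.
Tool frame: the origin (TCP) lies at the very end of the fingers, on their centre line; the grasp point (between the pads) lies 19 mm behind it; z points along the fingers, y is the line along which they close (so a half turn about z gives the same grasp; the last joint's range is limited). The gripper opens to 85 mm and grips with 20 to 120 N. Pads are 22 mm wide; open, the fingers measure 114 mm over their backs; the gripper's body (76 mm by 85 mm) begins 54 mm behind the grasp point. The pads swing forward as they close: fully open they stand 13 mm farther back than shut.
Start: joints at [1.054, 0.628, 0.038, 1.517, -0.027, 0.996, -0.02], TCP at [283.224, -585.066, 231.313] pointing down, gripper open.
Joint ranges: [-3.06, 3.06], [-0.37, 2.12], [-1.25, 1.32], [0.18, 2.47], [-1.1, 4.24], [0.23, 1.98], [-2.94, 2.94]. Speed limits (rad/s): [2.57, 2.57, 3.14, 3.14, 3.14, 3.14, 3.14].

### API

Orientations are given as a unit quaternion [x, y, z, w].
In Python, from bench import monitor, get_image, arm gives the robot as it stands.
- The arm moves only by the shell command python3 -m handwheel 'ROWS'. ROWS is JSON, a list of rows, each a list of 7 numbers: the shift along the world's x, y, z as a fraction of full scale, then the turn, a rotation vector about the world's x, y, z as a fraction of full scale, then the opening, from 0 (shut) to 1 (fully open). A call has 1 to 8 rows; each row shifts and turns the commanded pose from where the row before left it; what a row does not reach is not made up. Full scale, the value 1, is 50 mm for a shift and 0.1 rad for a turn. A row lasts 1/10 s, in which the tool goes at most 50 mm and 8.59 degrees, less where a joint would pass 70% of its speed; a pose out of reach is approached as far as the arm can. A call with a number of a shift or a turn outside -1 to 1 is refused whole. A call with a gripper value outside its range is refused whole. The fingers move at their own pace and stop on an object; the grip force is fixed at half the most. Time passes only in rows, so rows that do not move let the fingers close. It gives the time, the measured TCP pose, the force, the opening and the grip force at its end, in the units of the state.
- monitor.state(): the state, without advancing time (a new reading comes with each control period).
- get_image(name): name is "scene" or "top" or "wrist"; returns a dict with "frame" (420x560x3 uint8, red, green, blue), "camera_matrix" (3x3 intrinsics, pixels), "rvec" (rotation vector, rad) and "tvec" (3), from world to camera coordinates, as OpenCV has them. Camera axes: x right, y down, z forward; pixel columns grow to the right and rows downward; lengths in mm; the calibration is good to about 2 mm. A picture is of the moment at which its call begins. There is no depth.
- arm.close_job(): hands the job in; it is judged then, once.
The state is a dict: "t": time; "joint_pos": joint angles; "dq": joint speeds; "joint_torque": joint torques, N m; "position": TCP position; "tool_rot": TCP orientation; "ft_force": force on the tool from outside, world axes, zero at the start; "torque": the same for the moment, N m; "grip_width": finger opening in mm; "grip_force": force on a finger pad.
Only numpy, scipy, OpenCV 4.12 (cv2) and the standard library are available. Lean on these libraries where they do the work, as an engineer would, in place of code of your own. Each camera call takes 0.05 s, during which the arm holds its last target. There are 200 camera calls.

### The job

Run a dose of coffee on the grinder: on its key pad press the long bar key fully down, then the round key fully down, one key at a time, leaving the square key alone. Then press the grinder's pedal down to its stop, keep it there for about a second and let it come back up, without knocking the cups, pot and other things around it.

Things in the scene. Friction and masses are not known exactly. Their poses are not given: they have to be found in the camera images.
- pad: grey key pad case, fixed to the table, 85 x 185 x 16 mm; origin at the centre of its underside, y along the row of keys. Three black square key modules (50 x 50 mm, 10 mm tall) sit on it in a row at 58 mm spacing, in any order; each carries one white key that stands 14 mm above its module. The pad is either left or right of the pedal
- bar_key_top (a point): centre of the upper face of the long bar key (16 mm by 40 mm, the long side along the row). Face is 40 mm above the table when up; x is across the row of keys, y along it, z up
- round_key_top (a point): centre of the upper face of the round key (30 mm across). Face is 40 mm above the table when up; x is across the row of keys, y along it, z up
- square_key_top (a point): centre of the upper face of the square key (20 mm by 20 mm), to be left alone. Face is 40 mm above the table when up; x is across the row of keys, y along it, z up
- bar_key (a joint): travel of that key in m: 0 up, 0.008 fully down (its stop); a spring pushes back with 1.5 N at the start and 5 N fully down, and raises the key when let go
- round_key (a joint): travel of that key in m: 0 up, 0.008 fully down (its stop); a spring pushes back with 1.5 N at the start and 5 N fully down, and raises the key when let go
- square_key (a joint): travel of that key in m: 0 up, 0.008 fully down (its stop); a spring pushes back with 1.5 N at the start and 5 N fully down, and raises the key when let go
- pedal_unit: dark steel base plate of the pedal, fixed to the table, 200 x 110 mm, 8 mm thick; origin at the centre of its underside. Its +x end carries the hinge, between two 46 mm tall cheeks; the pedal's free end is at -x (the robot's side). An aluminium pedal plate 152 mm long and 84 mm wide, with a ribbed black rubber tread on its free half, slopes up from the hinge
- pedal_hinge (a point): centre of the pedal's hinge axis, 70 mm towards +x of the base's origin and 30 mm above the table; the axis runs along y of the base
- pedal_tread (a point): point near the middle of the rubber tread, on its upper surface: where to press. Measured along the plate 120 mm from the hinge axis towards the free end (30 mm short of the free edge) and 6 mm above the axis, square to the plate; about 78 mm above the table when the pedal is up, 43 mm when it is at its stop; z is square to the plate
- pedal (a joint): angle of the pedal in rad: 0 up (plate sloping 0.36 rad), 0.30 fully down at its stop (plate sloping 0.06 rad); a spring pushes up with about 3 N at the tread at first and 10 to 11 N at the stop, and raises the pedal when let go
- cup_a: white handleless cup, 72 mm across the rim, 55 mm tall; origin at the centre of its underside; bystander
- cup_b: white handleless cup, 72 mm across the rim, 55 mm tall; origin at the centre of its underside; bystander
- cup_c: white handleless cup, 72 mm across the rim, 55 mm tall; origin at the centre of its underside; bystander
- spoon: steel spoon, 150 mm long, lying along its x on the table; origin on its underside near mid-length; bystander
- jar: amber glass jar with a steel cap, 70 mm across, 100 mm tall; origin at the centre of its underside; bystander
- coffee_pot: dark round-bellied coffee pot with a long neck, spout and handle, 120 mm across the belly, 221 mm tall; origin at the centre of its underside; bystander
- bowl: wooden bowl, 110 mm across, 45 mm tall; origin at the centre of its underside; bystander
Not all that is in view belongs to the job. What is shaped like the pedal_unit but green or turquoise is not meant.

How it is judged:
By the outcome, as a careful person would: the job done as asked, in the order asked, and still so for the second after the job is handed in, with the robot touching nothing.
It also fails if it takes over 58 s, if anything falls off the work surface, if the arm or the gripper's body presses on something with over 40 N, if the wrist force passes 120 N, or if a joint passes its speed limit or range.

## Working session

There is one attempt and no reset: what is moved stays moved. The work goes in short steps, Python scripts to look and compute and a shell command to move; the robot and the scene stay as the last step left them, time stands still between calls to the robot, and variables do not carry over. Pictures are saved under pics/ and viewed, at most 10 in all, crops included, and the job is handed in when it is done.

```bash
mkdir -p pics; cat > h.py <<'E'
import numpy as np, cv2
from bench import monitor,get_image,arm
def grab(n,f):
    d=get_image(n); np.savez(f'{f}.npz',**{k:np.asarray(v) for k,v in d.items()})
    cv2.imwrite(f'pics/{f}.png',np.asarray(d['frame'])[:,:,::-1]); return d
def load(f): return dict(np.load(f'{f}.npz'))
def ray(d,uv):
    R=cv2.Rodrigues(np.asarray(d['rvec'],float))[0]; t=np.asarray(d['tvec'],float).reshape(3)
    v=cv2.undistortPoints(np.array([[uv]],float),np.asarray(d['camera_matrix'],float),None)[0,0]
    return -R.T@t, R.T@np.array([v[0],v[1],1])
def onz(d,uv,z):
    c,r=ray(d,uv); return c+r*(z-c[2])/r[2]
def proj(d,p):
    return cv2.projectPoints(np.array(p,float).reshape(-1,3),np.asarray(d['rvec'],float),np.asarray(d['tvec'],float),np.asarray(d['camera_matrix'],float),None)[0].reshape(-1,2)
E
python3 - <<'E'
from h import *
for n in('top','scene'):
    d=grab(n,n+'0'); print(n,ray(d,(280,210)))
print(monitor.state())
a=cv2.imread('pics/top0.png')
cv2.imwrite('pics/top0.png',cv2.resize(a,(800,600)))
E
```

```text
top (array([ 427.44290806,  -16.11481039, 1162.94705704]), array([ 0.08659759, -0.00186616, -0.99627216]))
scene (array([1335.22356626,  189.44540726, 1132.64339699]), array([-0.62865461, -0.12945616, -0.76693266]))
{'t': 0.1, 'joint_pos': array([ 1.0542061 ,  0.62924917,  0.03846716,  1.5182382 , -0.02701636,
        0.99626889, -0.01996539]), 'dq': array([ 0.00045077, -0.00276369, -0.00111905, -0.00230134, -0.00033957,
        0.0019921 ,  0.00048199]), 'joint_torque': array([ 1.98737151e-03, -5.64534116e+01,  1.22997142e+00, -1.93972689e+01,
        1.11727897e-02,  5.46636031e-03,  1.24701162e-05]), 'position': array([ 282.97907722, -584.57780614,  230.49385419]), 'tool_rot': array([ 9.74704626e-01,  2.23495447e-01, -1.91003370e-04, -8.00079740e-04]), 'ft_force': array([-0.07396379,  0.76070454,  0.84147787]), 'torque': array([ 0.04833016, -0.02359854,  0.01494193]), 'grip_force': 0.0, 'grip_width': 85.7640890285258}
```

View pics/top0.png

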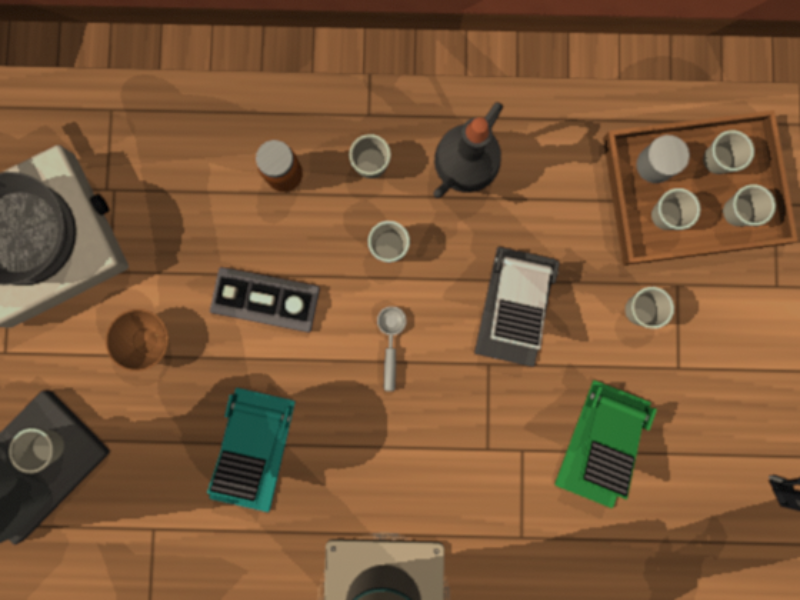

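View pics/scene0.png

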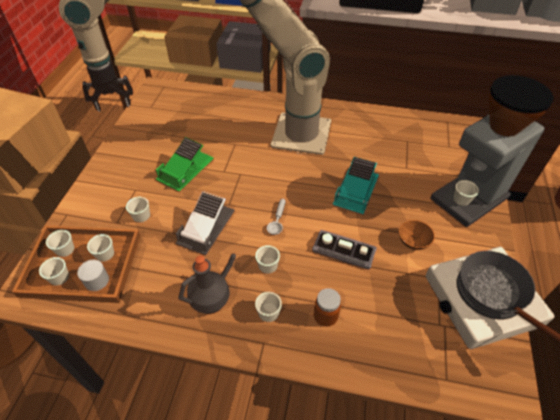

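In the enlarged top view the pad is at about (265,298), with the keys in this order: square (230,292), bar (262,298), round (293,304). There are three pedal-shaped units: turquoise (250,450), green (605,445) and dark steel/aluminium (517,305). Only the last fits, because the other two are the excluded colours. Next I'll measure it and confirm it in a crop.

```bash
python3 - <<'E'
from h import *
d=load('top0'); s=load('scene0')
def blobs(d,box,lo,lab):
    f=d['frame'].astype(int); m=((f.min(2)>lo)&(f.max(2)-f.min(2)<70)).astype(np.uint8)
    x0,y0,x1,y1=box; mm=np.zeros_like(m); mm[y0:y1,x0:x1]=m[y0:y1,x0:x1]
    n,l,st,c=cv2.connectedComponentsWithStats(mm)
    return [(c[i],st[i,4],st[i,2:4], cv2.minAreaRect(np.argwhere(l==i)[:,::-1].astype(np.float32))) for i in range(1,n) if st[i,4]>12]
print('top keys')
for c,a,wh,r in blobs(d,(148,185,225,235),150,''): print(c.round(1),a,wh,onz(d,c,40).round(1),r)
print('scene keys')
for c,a,wh,r in blobs(s,(312,228,378,268),150,''): print(c.round(1),a,wh,onz(s,c,40).round(1))
print('pedal plate')
for c,a,wh,r in blobs(d,(325,170,395,260),120,''): print(c.round(1),a,wh,r,cv2.boxPoints(r[-4:] if 0 else r).tolist())
f=d['frame']
# dark base contour: not wood (low saturation or dark)
hsv=cv2.cvtColor(f,cv2.COLOR_RGB2HSV)
for nm,(x0,y0,x1,y1) in dict(pad=(140,180,230,238),ped=(325,168,400,260)).items():
    m=(hsv[y0:y1,x0:x1,1]<75).astype(np.uint8)
    cs=cv2.findContours(m,0,2)[0]; c=max(cs,key=cv2.contourArea)+np.array([x0,y0]); r=cv2.minAreaRect(c.astype(np.float32)); b=cv2.boxPoints(r)
    z=16 if nm=='pad' else 8
    print(nm,r,[onz(d,p,z).round(0)[:2].tolist() for p in b], onz(d,r[0],z).round(1))
a=f[165:265,135:400,::-1]; cv2.imwrite('pics/crop1.png',cv2.resize(a,None,fx=3,fy=3,interpolation=cv2.INTER_CUBIC))
b=s['frame'][180:275,165:385,::-1]; cv2.imwrite('pics/crop2.png',cv2.resize(b,None,fx=3.5,fy=3.5,interpolation=cv2.INTER_CUBIC))
E
```

```text
top keys
[159.6 204. ] 34 [6 7] [533.3 283.   40. ] ((159.5, 204.0), (6.0, 5.0), 90.0)
[182.3 208.4] 73 [15  8] [523.5 225.7  40. ] ((182.2080078125, 208.35598754882812), (14.310836791992188, 5.098235130310059), 10.304845809936523)
[205.1 212.9] 94 [11 11] [513.5 168.6  40. ] ((205.00001525878906, 213.00001525878906), (9.899494171142578, 9.899494171142578), 45.0)
scene keys
[327.2 237.5] 60 [9 8] [518.3 169.8  40. ]
[345.2 243. ] 53 [13  7] [527.6 226.2  40. ]
[363.7 249. ] 26 [6 5] [538.6 283.2  40. ]
pedal plate
[365.1 201.4] 1068 [42 63] ((364.4344787597656, 211.90953063964844), (34.63942337036133, 58.69347381591797), 9.090276718139648) [[342.69580078125, 238.15135192871094], [351.96881103515625, 180.1950225830078], [386.17315673828125, 185.66770935058594], [376.900146484375, 243.62403869628906]]
pad ((184.9615478515625, 209.19229125976562), (71.38626861572266, 32.555274963378906), 11.309932708740234) [[499.0, 320.0], [581.0, 308.0], [549.0, 127.0], [467.0, 141.0]] [523.7 224.1  16. ]
ped ((361.41766357421875, 214.37060546875), (44.5792121887207, 76.25106811523438), 12.52880859375) [[437.0, -151.0], [630.0, -192.0], [607.0, -304.0], [415.0, -262.0]] [ 521.3 -227.3    8. ]
```

View pics/crop1.png

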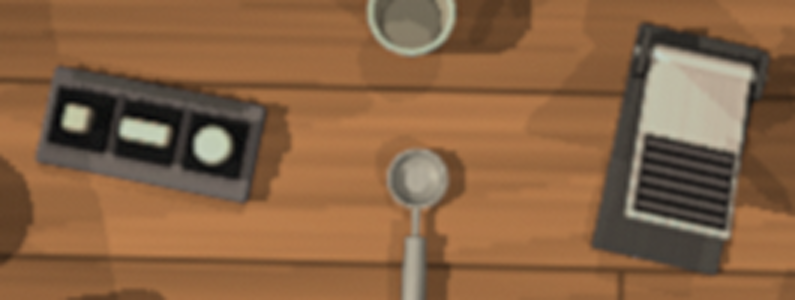

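View pics/crop2.png

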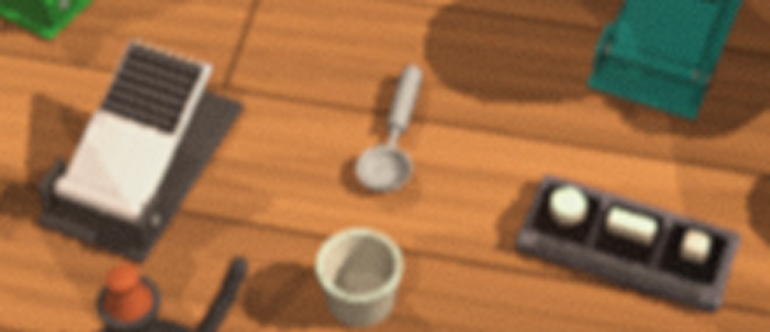

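The crop confirms both choices. On the pad the keys run square, bar, round, and the spacing measures 58 mm, as given. The bare aluminium pedal on the dark base has its hinge at the far end and its tread towards the robot. I'm moving over the bar key with the gripper shut.

```bash
python3 -m handwheel '[[0.24,0.81,0,0,0,-1,0],[0.24,0.81,0,0,0,-1,0],[0.24,0.81,0,0,0,-1,0],[0.24,0.81,0,0,0,-1,0],[0.24,0.81,0,0,0,-1,0],[0.24,0.81,0,0,0,-1,0],[0.24,0.81,0,0,0,-0.3,0],[0.24,0.81,0,0,0,0,0]]'
python3 -m handwheel '[[0.24,0.81,0,0,0,0,0],[0.24,0.81,0,0,0,0,0],[0.24,0.81,0,0,0,0,0],[0.24,0.81,0,0,0,0,0],[0.24,0.81,0,0,0,0,0],[0.24,0.81,0,0,0,0,0],[0.24,0.81,0,0,0,0,0],[0.24,0.81,0,0,0,0,0]]'
python3 -m handwheel '[[0.24,0.81,-0.5,0,0,0,0],[0.24,0.81,-0.5,0,0,0,0],[0.24,0.81,-0.5,0,0,0,0],[0.24,0.81,-0.5,0,0,0,0],[0,0,-0.5,0,0,0,0],[0,0,0,0,0,0,0],[0,0,0,0,0,0,0]]'
python3 - <<'E'
from h import *
d=load('top0'); print('tread',onz(d,(363,225.3),78))
w=grab('wrist','wrist1'); s=monitor.state(); print(s['position'],s['tool_rot'],s['joint_pos'].round(2),s['ft_force'])
print(proj(w,[[525.5,226,40],[516,169,40],[536,283,40]]))
E
```

```text
t: 0.9
position: [379.3, -259.2, 231.1]
tool_rot: [0.996, -0.09, -0.0, -0.0]
ft_force: [0.4, 0.1, 0.0]
grip_width: 0.5
grip_force: 0.0
t: 1.7
position: [475.3, 64.6, 231.2]
tool_rot: [0.996, -0.089, -0.0, 0.0]
ft_force: [0.4, -0.0, 0.2]
grip_width: -0.1
grip_force: 0.0
t: 2.4
position: [522.8, 223.7, 106.1]
tool_rot: [0.996, -0.09, -0.001, 0.001]
ft_force: [0.9, -0.7, -0.1]
grip_width: 0.1
grip_force: 0.0
tread [ 489.36981197 -218.50242589   78.        ]
[523.60528096 223.61135358 107.06061943] [ 9.95909194e-01 -9.03586077e-02  2.90759513e-04  3.40205349e-04] [-0.52  0.68  0.11  1.86 -0.12  0.61 -2.09] [-0.3700433  -0.14732438  0.17278542]
[[272.57021882 225.68126264]
 [359.89902355 224.35505703]
 [184.93105519 225.60633987]]
```

View pics/wrist1.png

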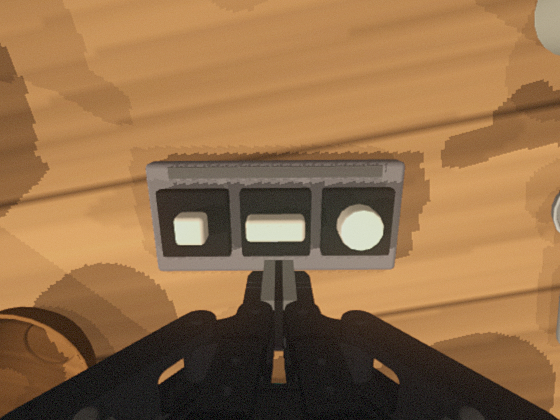

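The wrist view shows square (190,228), bar (275,228) and round (360,227). By that, the TCP is within about 1–2 mm of the bar's centre, so I'm descending.

```bash
python3 -m handwheel '[[0,0.02,-0.4,0,0,0,0],[0,0,-0.4,0,0,0,0],[0,0,-0.4,0,0,0,0],[0,0,0,0,0,0,0],[0,0,0,0,0,0,0]]'
python3 -m handwheel '[[0,0,-0.08,0,0,0,0],[0,0,-0.08,0,0,0,0],[0,0,-0.04,0,0,0,0],[0,0,-0.04,0,0,0,0],[0,0,0,0,0,0,0],[0,0,0,0,0,0,0]]'
```

```text
t: 2.95
position: [524.1, 225.2, 47.7]
tool_rot: [0.996, -0.09, 0.001, -0.0]
ft_force: [-0.3, 0.8, 0.6]
grip_width: -0.2
grip_force: 0.0
t: 3.55
position: [524.2, 226.1, 34.7]
tool_rot: [0.996, -0.09, 0.001, -0.0]
ft_force: [1.9, -0.6, 2.8]
grip_width: -0.0
grip_force: 1.8
```

```bash
python3 -m handwheel '[[0,0,-0.04,0,0,0,0],[0,0,-0.04,0,0,0,0],[0,0,0,0,0,0,0],[0,0,0,0,0,0,0]]'
python3 -m handwheel '[[0,0,-0.04,0,0,0,0],[0,0,0,0,0,0,0],[0,0,0,0,0,0,0]]'
```

```text
t: 3.95
position: [524.3, 226.1, 31.9]
tool_rot: [0.996, -0.09, 0.001, -0.001]
ft_force: [0.8, -1.3, 15.8]
grip_width: 0.1
grip_force: 8.0
t: 4.25
position: [524.4, 226.2, 31.6]
tool_rot: [0.996, -0.09, 0.001, -0.001]
ft_force: [-3.1, -1.8, 30.8]
grip_width: -0.0
grip_force: 15.4
```

The bar key is firmly on its stop: the TCP plateaued at 31.6 mm with 31 N. I'll lift, shift along the row to the round key and press that.

```bash
python3 -m handwheel '[[0,0,0.3,0,0,0,0],[0,0,0.4,0,0,0,0],[-0.1,-0.56,0,0,0,0,0],[-0.1,-0.58,0,0,0,0,0],[0,0,0,0,0,0,0],[0,0,0,0,0,0,0]]'
python3 - <<'E'
from h import *
a=grab('wrist','wrist2'); s=monitor.state(); print(s['position'],s['ft_force'])
f=a['frame'].astype(int); m=((f.min(2)>150)).astype(np.uint8)
n,l,st,c=cv2.connectedComponentsWithStats(m)
for i in range(1,n):
    if st[i,4]>300: print(c[i].round(1),st[i,2:],onz(a,c[i],40).round(1))
E
```

```text
t: 4.85
position: [512.0, 168.3, 62.8]
tool_rot: [0.996, -0.09, -0.001, 0.0]
ft_force: [0.1, 0.8, -0.3]
grip_width: 0.1
grip_force: 0.0
[512.40128678 169.49696943  62.83650248] [ 0.34732104  0.43281194 -0.50747605]
[545.2 232.7] [  42  106 1959] [500.   26.2  40. ]
[277.  250.4] [  52   38 1351] [515.5 167.5  40. ]
[ 64.7 257.9] [  38   32 1045] [531.9 281.   40. ]
[171.  257.1] [  73   25 1730] [522.  224.5  40. ]
[547.9 347. ] [  27   91 1999] [425.1  20.4  40. ]
```

The wrist camera puts the round key at about (513,168), right under the tool. Pressing.

```bash
python3 -m handwheel '[[0,0,-0.3,0,0,0,0],[0,0,-0.08,0,0,0,0],[0,0,-0.08,0,0,0,0],[0,0,-0.08,0,0,0,0],[0,0,-0.04,0,0,0,0],[0,0,0,0,0,0,0],[0,0,0,0,0,0,0]]'
python3 -m handwheel '[[0,0,-0.04,0,0,0,0],[0,0,-0.04,0,0,0,0],[0,0,0,0,0,0,0],[0,0,0,0,0,0,0]]'
```

```text
t: 5.6
position: [513.0, 169.6, 34.6]
tool_rot: [0.996, -0.089, -0.0, -0.0]
ft_force: [-2.1, 1.6, 3.0]
grip_width: -0.0
grip_force: 1.8
t: 6.0
position: [513.3, 169.4, 31.9]
tool_rot: [0.996, -0.089, 0.0, -0.001]
ft_force: [-4.9, 2.7, 17.3]
grip_width: -0.1
grip_force: 9.0
```

```bash
python3 -m handwheel '[[0,0,-0.02,0,0,0,0],[0,0,0,0,0,0,0],[0,0,0,0,0,0,0]]'
python3 -m handwheel '[[0,0,0.3,0,0,0,0],[0,0,0.9,0,0,0,0],[0,0,0.9,0,0,0,0],[0,0,0.7,0,0,0,0],[-0.06,-0.6,0,0,0,0,0],[-0.06,-0.8,0,0,0,0,0],[-0.06,-0.8,0,0,0,0,0],[-0.06,-0.8,0,0,0,0,0]]'
python3 -m handwheel '[[-0.06,-0.8,0,0,0,0,0],[-0.06,-0.8,0,0,0,0,0],[-0.06,-0.8,0,0,0,0,0],[-0.06,-0.8,0,0,0,0,0],[-0.06,-0.8,0,0,0,0,0],[-0.02,-0.76,0,0,0,0,0],[0,0,0,0,0,0,0],[0,0,0,0,0,0,0]]'
python3 - <<'E'
from h import *
w=grab('wrist','wrist3'); s=monitor.state(); print(s['position'],s['ft_force'])
P=np.array([[489,-218.5,78],[482,-219,78]]); print(proj(w,P))
E
```

```text
t: 6.3
position: [513.4, 169.4, 31.7]
tool_rot: [0.996, -0.089, 0.0, -0.001]
ft_force: [-6.2, 1.2, 25.8]
grip_width: -0.2
grip_force: 13.1
t: 7.1
position: [501.4, 16.4, 169.4]
tool_rot: [0.996, -0.09, 0.001, 0.001]
ft_force: [0.8, -0.8, 0.7]
grip_width: -0.4
grip_force: 0.0
t: 7.9
position: [484.6, -220.9, 169.0]
tool_rot: [0.996, -0.091, -0.0, 0.0]
ft_force: [-0.3, 0.3, 0.4]
grip_width: 0.3
grip_force: 0.0
[ 484.95969195 -219.19948385  168.99127172] [-0.41682294  0.58143738  0.37629316]
[[272.68741783 212.27465488]
 [275.12501382 221.06493517]]
```

View pics/wrist3.png

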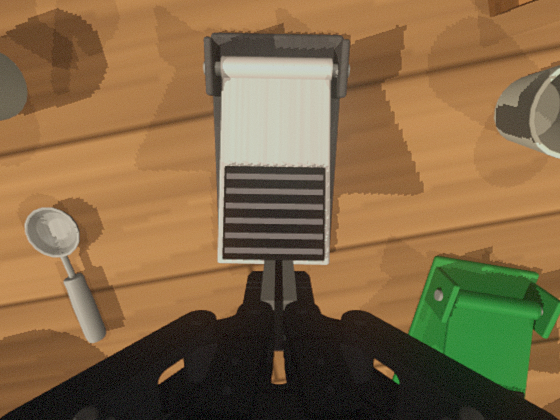

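The wrist view shows the tread at rows 167–260, centred on column 275, with the free edge at row 264. My target (482,-219,78) projects to (275,221), which is on the centreline and about 30 mm short of the edge. I'm going down.

```bash
python3 -m handwheel '[[-0.08,0,-0.4,0,0,0,0],[0,0,-0.4,0,0,0,0],[0,0,-0.4,0,0,0,0],[0,0,-0.3,0,0,0,0],[0,0,0,0,0,0,0],[0,0,0,0,0,0,0]]'
python3 -m handwheel '[[0,0,-0.1,0,0,0,0],[0,0,-0.1,0,0,0,0],[-0.02,0,-0.1,0,0,0,0],[-0.02,0,-0.1,0,0,0,0],[-0.02,0.01,-0.1,0,0,0,0],[-0.02,0.01,-0.1,0,0,0,0],[0,0,0,0,0,0,0],[0,0,0,0,0,0,0]]'
```

```text
t: 8.55
position: [481.5, -218.0, 94.4]
tool_rot: [0.996, -0.089, -0.0, -0.0]
ft_force: [0.4, -0.5, 0.0]
grip_width: 0.1
grip_force: 0.0
t: 9.35
position: [475.7, -218.1, 64.3]
tool_rot: [0.996, -0.09, -0.001, -0.0]
ft_force: [-3.1, 0.3, 7.2]
grip_width: 0.2
grip_force: 3.2
```

```bash
python3 -m handwheel '[[-0.03,0.01,-0.1,0,0,0,0],[-0.03,0.01,-0.1,0,0,0,0],[-0.03,0.01,-0.1,0,0,0,0],[0,0,-0.06,0,0,0,0],[0,0,0,0,0,0,0],[0,0,0,0,0,0,0]]'
python3 -m handwheel '[[0,0,-0.05,0,0,0,0],[0,0,-0.02,0,0,0,0],[0,0,0,0,0,0,0],[0,0,0,0,0,0,0]]'
```

```text
t: 9.95
position: [472.4, -217.3, 46.9]
tool_rot: [0.996, -0.09, 0.0, 0.0]
ft_force: [-2.0, -0.3, 9.8]
grip_width: 0.1
grip_force: 4.8
t: 10.35
position: [472.1, -217.3, 43.5]
tool_rot: [0.996, -0.09, -0.0, 0.0]
ft_force: [-3.2, -0.3, 10.6]
grip_width: 0.1
grip_force: 5.2
```

```bash
python3 -m handwheel '[[0,0,-0.03,0,0,0,0],[0,0,0,0,0,0,0],[0,0,0,0,0,0,0]]'
```

```text
t: 10.65
position: [472.1, -217.3, 43.2]
tool_rot: [0.996, -0.09, 0.0, 0.0]
ft_force: [-4.8, -0.1, 23.9]
grip_width: -0.4
grip_force: 11.5
```

The pedal is at its stop: 0.3 mm more travel raised the force to 24 N. I'll hold it, then let it come up in a controlled way.

```bash
python3 -m handwheel '[[0,0,0,0,0,0,0],[0,0,0,0,0,0,0],[0,0,0,0,0,0,0],[0,0,0,0,0,0,0],[0,0,0,0,0,0,0],[0,0,0,0,0,0,0],[0,0,0,0,0,0,0],[0,0,0,0,0,0,0]]'
python3 -m handwheel '[[0.02,0,0.15,0,0,0,0],[0.03,0,0.15,0,0,0,0],[0.03,-0.01,0.15,0,0,0,0],[0.03,-0.01,0.15,0,0,0,0],[0.03,-0.01,0.15,0,0,0,0],[0.02,0,0.15,0,0,0,0],[0,0,0.3,0,0,0,0],[0,0,0.5,0,0,0,0]]'
python3 -m handwheel '[[0,0,0.8,0,0,0,0],[0,0,0.8,0,0,0,0],[0,0,0,0,0,0,0],[0,0,0,0,0,0,0]]'
python3 - <<'E'
from h import *
a=grab('top','top1')['frame'];o=load('top0')['frame']
w=grab('wrist','wrist4')['frame']
cv2.imwrite('pics/end.png',np.vstack([cv2.resize(a,(400,300)),cv2.resize(w,(400,300))])[:,:,::-1])
df=cv2.absdiff(a,o).max(2)>60
n,l,st,c=cv2.connectedComponentsWithStats(df.astype(np.uint8))
print([(c[i].round(),st[i].tolist()) for i in range(1,n) if st[i,4]>25]); print(monitor.state()['ft_force'])
E
```

```text
t: 11.45
position: [472.0, -217.3, 43.2]
tool_rot: [0.996, -0.09, -0.0, 0.0]
ft_force: [-5.4, 1.8, 23.4]
grip_width: 0.3
grip_force: 11.5
t: 12.25
position: [479.0, -217.1, 125.4]
tool_rot: [0.996, -0.089, -0.002, -0.001]
ft_force: [0.4, -0.9, -0.1]
grip_width: -0.1
grip_force: 0.0
t: 12.65
position: [480.6, -217.8, 206.7]
tool_rot: [0.996, -0.089, 0.0, -0.0]
ft_force: [0.4, -0.5, 0.2]
grip_width: -0.1
grip_force: 0.0
[(array([422., 180.]), [419, 171, 7, 26, 60]), (array([408., 182.]), [405, 176, 7, 15, 53]), (array([395., 207.]), [389, 198, 15, 20, 106]), (array([459., 218.]), [442, 201, 30, 37, 227]), (array([377., 209.]), [370, 203, 13, 12, 81]), (array([414., 213.]), [411, 205, 7, 16, 27]), (array([403., 222.]), [399, 217, 8, 12, 30]), (array([455., 247.]), [433, 226, 38, 30, 347]), (array([383., 236.]), [377, 230, 15, 11, 80]), (array([413., 310.]), [367, 267, 91, 103, 2894]), (array([456., 347.]), [441, 329, 29, 41, 570]), (array([431., 339.]), [421, 335, 19, 8, 35]), (array([550., 345.]), [539, 335, 21, 22, 289]), (array([428., 343.]), [415, 338, 24, 10, 55]), (array([415., 365.]), [397, 363, 43, 6, 127]), (array([365., 411.]), [350, 401, 30, 19, 362])]
[ 0.08107785  0.94736103 -0.62344797]
```

View pics/end.png

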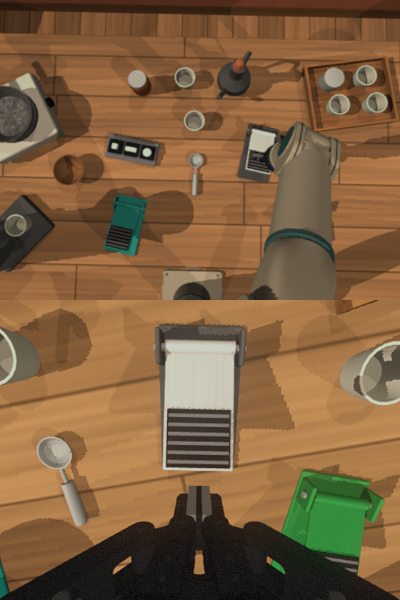

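The pedal is back up, the keys are up, and every bystander in view is where it was. Only the arm and its shadows changed in the picture. Handing in.

```bash
python3 -c "from bench import arm; print(arm.close_job())"
```

```text
the job is handed in; nothing more can be done
None
```

The bar key and then the round key were pressed to their stops, then the pedal was held at its stop for about a second and came back up; the square key was left alone, I saw nothing knocked over, and the job is handed in.

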